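Set the bench charger four clicks up from its stop and start it

TASK

Set the bench charger for the cell in its bay: turn its black selector knob anticlockwise right back to its end stop, then clockwise exactly four clicks, and only then press the green start button in and let it go. Leave the knob on the fourth click, and do not shift the jar, the red die box, the tape roll or the marker pen that stand around the charger.

Things in the scene. Friction and masses are not known exactly. Their poses are not given: they have to be found in the camera images.
- charger: Bench battery charger, fixed: grey case 150 mm (up the slope) x 240 mm wide x 50 mm thick, rubber sides, blue panel, on a pedestal. Origin: on the worktop under the middle of the case; -x is the front that faces the robot, y along the width, z up. Panel: 35 degrees from level, rising to +x; front edge 76 mm, rear edge 162 mm high. Knob on the right half (-y), button lower left (+y).
- dial_grip (a point): Mid-height of the selector knob on its axis, 14 mm out from the panel. Black, round, fluted knob, 36 mm diameter, from 3 to 25 mm out from the panel, white index line. z: knob axis out of the panel, 35 degrees from vertical; the frame turns with the knob. Can be gripped at any angle round the axis; nothing within 65 mm of the axis stands over 3 mm out of the panel. Red tick on the panel: end stop.
- dial (a joint): Knob angle, rad: 0 at the anticlockwise end stop (facing the panel), growing clockwise. Clicks 0.5236 rad (30 degrees) apart up to 4.189, the other stop. The released knob springs into the nearest detent, about 0.1 N m turns it over a click; solid at both stops. Starts 2 to 6 clicks from the stop.
- start_top (a point): Centre of the outer face of the green push-button cap, 26 mm diameter, at the lower left of the same sloping panel. z: out of the panel; press along -z. The sprung cap moves in and comes back when let go. Above it on the panel, farther up, lie a flat display and a fixed red and white cell in a bay 16 mm high.
- start (a joint): Travel of the start button, m: 0 out, 0.006 fully in (spring, about 5 N when fully in).
- media_jar: Loose orange plastic jar with black cap, 61 mm in diameter, 75 mm high, 110 g, standing to the left of the charger. Origin: centre of its underside.
- red_box: Loose red hinged plastic die box, 76 x 154 x 43 mm, 0.34 kg, to the right of the charger, long side pointing away from the robot. Origin: centre of its underside.
- tape: Loose roll of cream masking tape lying flat, 104 mm in diameter, 25 mm high, 50 g, behind the charger. Origin: centre of its underside.
- pen: Loose white and red marker pen, 135 mm long, 16 mm thick, lying at the charger's left side. Origin: under its middle.

How it is judged (in metres and radians):
On the way, in this order (a step that is already met when the one before it is completed fails the run):
1. the knob is turned back against its anticlockwise end stop (value of joint dial below 0.08 rad), for 0.2 s.
2. the knob stands on the fourth click from the stop, let go, with the start button still out (value of joint dial between 1.944 and 2.244 rad and value of joint start below 0.001 m and contact force between the fingers and dial below 0.1 N), for 0.3 s.
3. the start button is pressed in (more than 4 mm) with the knob on the fourth click (value of joint dial between 1.944 and 2.244 rad and value of joint start above 0.004 m), for 0.05 s.
At the end, for the whole second after the job is handed in: The knob rests in the fourth detent from its anticlockwise stop (2.094 rad within 0.15), the start button is out again (within 1 mm), and the upright jar, die box, tape roll and pen are within 20 mm of where they began (value of joint dial between 1.944 and 2.244 rad and velocity of joint dial between -0.1 and 0.1 rad/s and value of joint start below 0.001 m and distance of each of media_jar, red_box, tape, pen from where it was at the start of the episode below 0.02 m and angle between media_jar's own z axis and vertical below 0.1 rad); the robot touches nothing.
It fails at once if the start button is pressed (more than 4 mm) while the knob is not on the fourth click (value of joint start above 0.004 m and not (value of joint dial between 1.894 and 2.294 rad)).
It fails at once if the jar, die box, tape roll or pen is shoved more than 20 mm (distance of any of media_jar, red_box, tape, pen from where it was at the start of the episode above 0.02 m).
It also fails if it takes over 54 s, if anything falls off the work surface, if the arm or the gripper's body presses on something with over 40 N, if the wrist force passes 120 N, or if a joint passes its speed limit or range.

ROBOT

A 7-joint arm with a two-finger parallel gripper is mounted at the origin on a cart in front of the work surface, level with it; the furniture and walls round the work are solid. World frame = base frame: x ahead of the robot, y to its left, z up, the work surface at z = 0. Lengths are in m, angles in degrees, forces in N, time in s.
With the tool pointing down it reaches from about 0.425 to 0.875 m from the base axis. Payload 4.7 kg.
Tool frame: the origin (TCP) lies at the very end of the fingers, on their centre line; the grasp point (between the pads) lies env.hold_point_z behind it (env.hold_point_z is the distance from the TCP to the grasp point, in m); z points along the fingers, y is the line along which they close (so a half turn about z gives the same grasp; the last joint's range is limited). The gripper opens to 87 mm and grips with 3 to 60 N. Pads are 19 mm wide; open, the fingers measure 117 mm over their backs; the gripper's body (75 mm by 190 mm) begins 51 mm behind the grasp point.
Start: joints at [-67.661, 18.392, -4.016, 83.108, 1.295, 78.541, -3.26], TCP at [0.239, 0.605, 0.223] pointing down, gripper open.
Joint ranges: [-163.93, 163.93], [-17.29, 119.83], [-79.2, 71.16], [3.27, 140.29], [-89.18, 269.18], [5.43, 117.66], [-154.24, 154.24]. Speed limits (degrees/s): [147.25, 147.25, 180, 180, 180, 180, 180].

INTERFACE

Orientations are given as [roll, pitch, yaw] about the fixed x, y, z axes, in that order (R = Rz(yaw) Ry(pitch) Rx(roll)).
In Python, from cell import env gives the robot as it stands.
- The arm moves only by the shell command python3 -m jog 'ROWS' [FORCE]. ROWS is JSON, a list of rows, each an object with "dp": the shift along the tool's x, y, z in cm, a list of three; "twist": the turn about the tool's z in degrees; "fingers": the opening, from 0 (shut) to 1 (fully open). A call has 1 to 8 rows; each row is the pose to reach, as a shift and turn from the pose commanded when the call began, along the tool's axes at that moment; what a row does not reach only later rows make up. A row lasts 1/8 s, in which the tool goes at most 62.5 mm and 10.7 degrees, less where a joint would pass 70% of its speed; a pose out of reach is approached as far as the arm can. A call with a gripper value outside its range is refused whole. The fingers move at their own pace and stop on an object; FORCE is the grip in N (left out, the last holds). Time passes only in rows, so rows that repeat a pose let the fingers close. It gives the time, the measured TCP pose, the force, the opening and the grip force at its end, in the units of the state.
- env.get_obs(): the state, without advancing time (a new reading comes with each control period).
- env.read_camera(name): name is "scene" or "top" or "wrist"; returns a dict with "pixels" (400x640x3 uint8, blue, green, red), "depth" (400x640 float32, m along the optical axis (not along the pixel's ray), 0 where there is no reading), "fx", "fy", "cx", "cy" (pixels), "k1" (the pictures are not rectified: a ray, as slopes to the right and down, at radius r is drawn at 1 + k1 r^2 times it, then the intrinsics apply), "rvec" (rotation vector, rad) and "tvec" (3), from world to camera coordinates, as OpenCV has them. Camera axes: x right, y down, z forward; pixel columns grow to the right and rows downward; lengths in m; the calibration is good to about 2 mm. A picture is of the moment at which its call begins.
- env.sign_off(): hands the job in; it is judged then, once.
The state is a dict: "time_s": time; "qpos": joint angles; "joint_velocities": joint speeds; "effort": joint torques, N m; "tool_pos": TCP position; "tool_rot": TCP orientation; "force": force on the tool from outside, world axes, zero at the start; "wrist_torque": the same for the moment, N m; "grip_width": finger opening in m; "grasp_force": force on a finger pad.
Only numpy, scipy, OpenCV 4.12 (cv2) and the standard library are available. Lean on these libraries where they do the work, as an engineer would, in place of code of your own. Each camera call takes 0.05 s, during which the arm holds its last target. There are 200 camera calls.

## Working session

There is one attempt and no reset: what is moved stays moved. The work goes in short steps, Python scripts to look and compute and a shell command to move; the robot and the scene stay as the last step left them, time stands still between calls to the robot, and variables do not carry over. Pictures are saved under pics/ and viewed, at most 10 in all, crops included, and the job is handed in when it is done.

```bash
mkdir -p pics; ls; cat > h.py <<'E'
import numpy as np, cv2
from cell import env
def cam(n):
    c=env.read_camera(n); c['R']=cv2.Rodrigues(np.array(c['rvec'],float))[0]; c['t']=np.array(c['tvec'],float).ravel(); return c
def slopes(c,u,v):
    x=(np.asarray(u,float)-c['cx'])/c['fx']; y=(np.asarray(v,float)-c['cy'])/c['fy']
    a,b=x.copy(),y.copy()
    for _ in range(20):
        s=1+c['k1']*(a*a+b*b); a,b=x/s,y/s
    return a,b
def pts(c,u,v):
    "world points from depth"
    a,b=slopes(c,u,v); d=c['depth'][np.asarray(v,int),np.asarray(u,int)]
    P=np.stack([a*d,b*d,d],-1); return (P-c['t'])@c['R']
def ray(c,u,v):
    a,b=slopes(c,u,v); d=np.stack([a,b,np.ones_like(a)],-1)@c['R']
    return -c['R'].T@c['t'], d
E
python3 - <<'E'
from h import *
o=env.get_obs(); print(o['time_s'],o['tool_pos'],o['tool_rot'],o['force'],env.hold_point_z)
for n in('scene','top'):
    c=cam(n); cv2.imwrite(f'pics/{n}0.png',c['pixels']); np.savez(f'{n}0.npz',**c); print(n,-c['R'].T@c['t'],(c['depth']>0).mean())
E
```

```text
pics
0.0 [0.23841049 0.60410336 0.22146291] [-1.79891402e+02  6.08719440e-03  1.58470188e+02] [ 1.16341074 -0.35485288 -0.08308659] 0.0187
scene [ 0.22597739 -0.37602305  0.91800374] 0.9961015625
top [0.41258855 0.27309947 1.13152464] 0.9960234375
```

View pics/scene0.png

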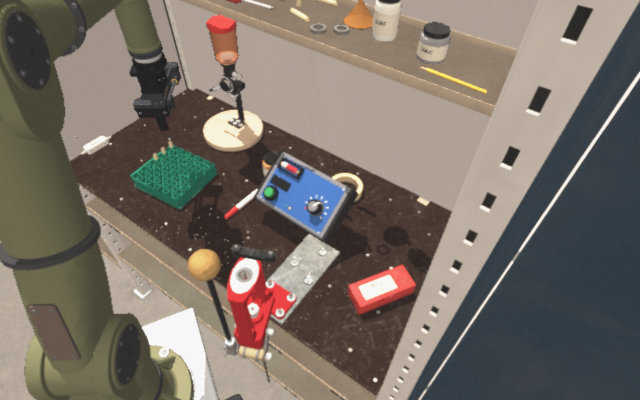

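View pics/top0.png

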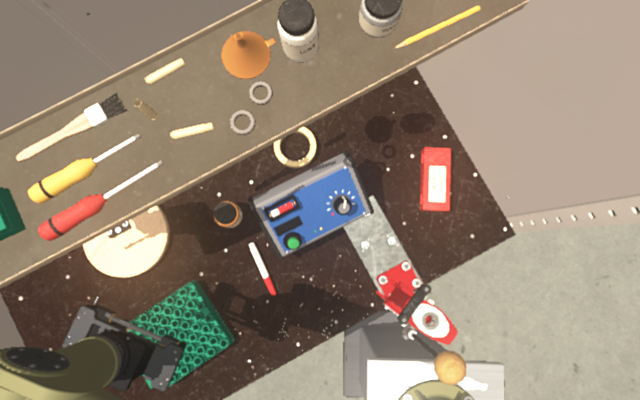

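Scene view: knob at about (315,206), button at (270,193). Top view: knob at (343,204), button at (292,242). A press with an orange ball stands in front, and a shelf sits above the rear. Jogging keeps the tool vertical, so I'll ratchet the knob, gripping it across the slope. Next I'll measure the panel and obstacles.

```bash
python3 - <<'E'
from h import *
np.set_printoptions(precision=4,suppress=True)
for n in('scene','top'):
    c=dict(np.load(f'{n}0.npz')); hsv=cv2.cvtColor(c['pixels'],cv2.COLOR_BGR2HSV)
    def blob(m,near):
        k,l,s,ce=cv2.connectedComponentsWithStats(m.astype(np.uint8)); i=1+np.argmin(np.hypot(*(ce[1:]-near).T)+1e4*(s[1:,4]<30)); return l==i,s[i],ce[i]
    near=dict(scene=(310,195),top=(315,210))[n]; nb=dict(scene=(270,193),top=(292,242))[n]
    m,s,ce=blob(cv2.inRange(hsv,(105,120,60),(125,255,255)),near); v,u=np.nonzero(cv2.erode(m.astype(np.uint8),np.ones((3,3))))
    P=pts(c,u,v); 
    for _ in range(4):
        ctr=np.median(P,0) if _==0 else P.mean(0); nn=np.linalg.svd(P-P.mean(0))[2][2]; nn*=np.sign(nn[2]); P=P[abs((P-P.mean(0))@nn)<.004]
    print(n,'panel',s,len(P),P.mean(0),'n',nn,'tilt',np.degrees(np.arccos(nn[2])),'yaw',np.degrees(np.arctan2(-nn[1],-nn[0])))
    m,s,ce=blob(cv2.inRange(hsv,(45,120,30),(85,255,255)),nb); v,u=np.nonzero(m); B=pts(c,u,v)
    print('button',s,ce,np.median(B,0),'out',np.percentile((B-P.mean(0))@nn,[10,50,90]))
    k=dict(scene=(315,206),top=(343,204))[n]; uu,vv=np.meshgrid(range(k[0]-22,k[0]+23),range(k[1]-22,k[1]+23)); uu=uu.ravel();vv=vv.ravel()
    K=pts(c,uu,vv); h=(K-P.mean(0))@nn; t=(h>.019)&(h<.03); print('knob top',t.sum(),K[t].mean(0),h[t].mean(), uu[t].mean(),vv[t].mean(), 'axis grip',K[t].mean(0)-nn*(h[t].mean()-.014))
# height map
c=dict(np.load('top0.npz')); g=np.indices((400,640)).reshape(2,-1); P1=pts(c,g[1],g[0]); c=dict(np.load('scene0.npz')); P2=pts(c,g[1],g[0]); P=np.r_[P1,P2]
H=np.zeros((16,20))
for i in range(16):
  for j in range(20):
    x,y=.2+i*.05,-.5+j*.05; s=P[(abs(P[:,0]-x)<.025)&(abs(P[:,1]-y)<.025)]; H[i,j]=s[:,2].max()*100 if len(s) else -1
print('cols y',[-50+5*j for j in range(20)])
for i in range(16): print(20+5*i,H[i].round().astype(int))
E
```

```text
scene panel [ 269  168   75   64 2211] 146 [0.4988 0.278  0.1213] n [-0.3121  0.024   0.9498] tilt 18.240051805297888 yaw -4.396569167820569
button [264 187  10  10  73] [268.4384 191.7397] [0.4183 0.3359 0.1148] out [0.0144 0.021  0.025 ]
knob top 1 [0.5001 0.2427 0.1439] 0.02018641639513282 311.0 199.0 axis grip [0.502  0.2426 0.138 ]
top panel [ 266  169   99   81 2775] 195 [0.5094 0.2737 0.1237] n [-0.6035 -0.3983  0.6908] tilt 46.30988720235104 yaw 33.42849150263159
button [288 238  11  11  97] [292.8247 242.7113] [0.422  0.3369 0.1154] out [0.0178 0.0222 0.0247]
knob top 144 [0.5054 0.2273 0.1308] 0.02591148367974615 343.78472222222223 205.48611111111111 axis grip [0.5126 0.232  0.1226]
cols y [-50, -45, -40, -35, -30, -25, -20, -15, -10, -5, 0, 5, 10, 15, 20, 25, 30, 35, 40, 45]
20 [-84 -84 -84 -85 -85 -84 -85 -85  -1  -1  32  34  32 -85   0   1  67  65
  63  61]
25 [-85 -84  92 -85 -85 -85 -85 -86 -86  -1  22  33  24   0   1   1   1   1
   1   1]
30 [-85 -84 -85 -84 -84 -85 -85  -1  -1  -1  21  23  24  23   1   1   1   1
   2   1]
35 [-84 -84 -85 -85 -84 -86  -1  -1  -1   1  
[... 162 characters left out ...]
   1   1   1   1   3   3   9  11  12  16
  16   5]
50 [-1 -1 -1 66 77 82 82 49  1  1  5  4  1 10 14 15 16 16 50 50]
55 [-1 -1 56 61 -1 78 77 54  1  5  5  5  1 11 15 16 50 51 51 51]
60 [-1 -1 -1 -1 -1 -1 76 55 58  4  5  5  1  1 16 50 50 51 51 51]
65 [-1 -1 -1 -1 -1 -1 74 74 63 63  5  5  1 50 50 50 57 53 54 51]
70 [-1 -1 -1 -1 -1 -1 56 73 71 64  1 50 51 54 56 53 59 59 56 58]
75 [-1 -1 -1 -1 -1 -1 -1 56 71 58 51 51 51 55 56 55 50 54 53 57]
80 [-1 -1 -1 -1 -1 -1 -1 56 70 69 49 50 50 50 50 51 56 55 48 -1]
85 [-1 -1 -1 -1 -1 -1 -1 -1 56 68 25 11 50 51 58 58 56 -1 -1 -1]
90 [-1 -1 -1 -1 -1 -1 -1 -1 56 67 66  1 -1 60 59 -1 -1 -1 -1 -1]
95 [-1 -1 -1 -1 -1 -1 -1 -1 -1 56 64 -1 -1 -1 -1 -1 -1 -1 -1 -1]
```

The trimming collapsed, so I'll redo this with a robust fit plus the panel edges, using the known 35° tilt.

```bash
python3 - <<'E'
from h import *
from scipy.optimize import least_squares
np.set_printoptions(precision=4,suppress=True)
C={n:dict(np.load(f'{n}0.npz')) for n in('scene','top')}
def tri(uv):
    A=[];b=[]
    for n,(u,v) in uv.items():
        o,d=ray(C[n],u,v); d/=np.linalg.norm(d); M=np.eye(3)-np.outer(d,d); A.append(M); b.append(M@o)
    A=np.vstack(A);b=np.hstack(b); x,*_=np.linalg.lstsq(A,b,rcond=None); return x,np.abs(A@x-b).max()
print('button tri',tri(dict(scene=(268.44,191.74),top=(292.82,242.71))))
for n in C:
    c=C[n]; hsv=cv2.cvtColor(c['pixels'],cv2.COLOR_BGR2HSV); m=cv2.inRange(hsv,(105,120,60),(125,255,255))
    k,l,s,ce=cv2.connectedComponentsWithStats(m); i=l[dict(scene=(190,305),top=(225,320))[n]]; print('lab',i,s[i])
    m=np.uint8(l==i); v,u=np.nonzero(cv2.erode(m,np.ones((3,3)))); P=pts(c,u,v)
    f=lambda p:np.tan(np.radians(35))*((P[:,0]-.5)*np.cos(p[0])+(P[:,1]-.27)*np.sin(p[0]))+p[1]-P[:,2]
    r=least_squares(f,[0,.12],loss='soft_l1',f_scale=.003); yaw=r.x[0]
    g=lambda p:p[0]*(P[:,0]-.5)+p[1]*(P[:,1]-.27)+p[2]-P[:,2]
    q=least_squares(g,[.7,0,.12],loss='soft_l1',f_scale=.003).x
    print(n,'depth yaw',np.degrees(yaw),'z',r.x[1],'res',np.median(abs(f(r.x))),'free tilt',np.degrees(np.arctan(np.hypot(q[0],q[1]))),np.degrees(np.arctan2(q[1],q[0])))
    # outline: cast hull onto plane
    h=cv2.convexHull(np.argwhere(m)[:,::-1].astype(np.int32)).reshape(-1,2)
    o,d=ray(c,h[:,0],h[:,1]); ex=np.array([np.cos(yaw),np.sin(yaw),0])*np.cos(np.radians(35))+[0,0,np.sin(np.radians(35))]; ey=np.array([-np.sin(yaw),np.cos(yaw),0]); nn=np.cross(ex,ey); p0=np.array([.5,.27,r.x[1]])
    t=((p0-o)@nn)/(d@nn); W=o+t[:,None]*d-p0; rc=cv2.minAreaRect(np.float32(np.c_[W@ex,W@ey])*1000); print(' rect(up,left mm)',rc,'centre',p0+rc[0][0]/1e3*ex+rc[0][1]/1e3*ey)
for n,(u,v),w in(('scene',(315,203),45),('top',(320,215),65)):
    im=C[n]['pixels'][v-w:v+w,u-w-5:u+w+5]; cv2.imwrite(f'pics/{n}z.png',cv2.resize(im,None,fx=560/im.shape[0],fy=560/im.shape[0],interpolation=cv2.INTER_CUBIC))
E
```

```text
button tri (array([0.4208, 0.3381, 0.1113]), np.float64(0.0017641827523290354))
lab 1 [ 269  168   75   64 2211]
scene depth yaw 27.68907066121386 z 0.11968935300915447 res 0.0014799518304974835 free tilt 34.56297497057713 27.620348065029408
 rect(up,left mm) ((2.91656494140625, 22.13922882080078), (201.6603546142578, 125.15937805175781), 89.79778289794922) centre [0.4918 0.2907 0.1214]
lab 1 [ 266  169   99   81 2775]
top depth yaw 27.88710128097613 z 0.1168415176615923 res 0.0012917834728881916 free tilt 35.04107321652038 27.90137271392932
 rect(up,left mm) ((6.097431182861328, 20.351776123046875), (202.80638122558594, 124.22789001464844), 89.81189727783203) centre [0.4949 0.2903 0.1203]
```

View pics/topz.png

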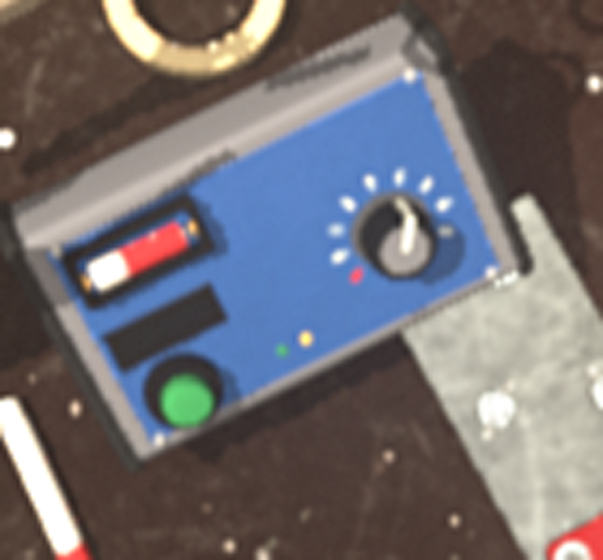

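Top crop (4.31×, origin (250,150)): red stop tick at crop (357,275), knob top disc at (407,245), and white ticks running clockwise to (446,232). The index points up, at about the 5th tick. Now casting rays onto the panel planes.

```bash
cat >> h.py <<'E'
Y=np.radians(27.8); S=np.radians(35)
ex=np.array([np.cos(Y)*np.cos(S),np.sin(Y)*np.cos(S),np.sin(S)]); ey=np.array([-np.sin(Y),np.cos(Y),0]); nn=np.cross(ex,ey)
p0=np.array([.4933,.2905,.1195])
def onp(c,u,v,h):
    "ray onto plane h m out of panel: (up,left) m from panel centre"
    o,d=ray(c,u,v); t=((p0+h*nn-o)@nn)/(d@nn); W=o+t[...,None]*d-p0; return np.c_[np.atleast_1d(W@ex),np.atleast_1d(W@ey)]
E
python3 - <<'E'
from h import *
np.set_printoptions(precision=4,suppress=True)
c=dict(np.load('top0.npz')); print('nn',nn)
T=np.array([(357,275),(338,257),(336,230),(347,203),(370,183),(400,176),(427,184),(444,205),(446,232)])/4.308+[250,150]
q=onp(c,T[:,0],T[:,1],0.0)
A=np.c_[2*q,np.ones(9)]; s=np.linalg.lstsq(A,(q**2).sum(1),rcond=None)[0]; print('ring centre',s[:2],'r',np.sqrt(s[2]+s[:2]@s[:2]))
a=np.degrees(np.arctan2(q[:,1]-s[1],q[:,0]-s[0])); print('tick ang (ccw from up)',a)
print('knob top disc',onp(c,np.array(407/4.308+250),np.array(245/4.308+150),.025))
i=onp(c,np.array([404,402])/4.308+250,np.array([245,200])/4.308+150,.025); print('index',i)
k=s[:2]; print('grip pt',p0+k[0]*ex+k[1]*ey+.014*nn)
for h in(.004,.008,.012): print('button',h,onp(c,np.array(292.82),np.array(242.71),h))
b=np.array([.4208,.3381,.1113])-p0; print('btn tri up,left,out',b@ex,b@ey,b@nn)
sc=dict(np.load('scene0.npz')); print('btn scene',onp(sc,np.array(268.44),np.array(191.74),.008))
o=env.get_obs(); print(o['tool_pos'])
E
```

```text
nn [-0.5074 -0.2675  0.8192]
ring centre [-0.0125 -0.0593] r 0.03026321576886649
tick ang (ccw from up) [ 120.5506   90.6691   60.6881   30.2834    0.5378  -30.0303  -60.4262
  -91.6292 -122.0802]
knob top disc [[-0.0096 -0.0611]]
index [[-0.0088 -0.0597]
 [ 0.0153 -0.0679]]
grip pt [0.5048 0.2296 0.1238]
button 0.004 [[-0.0461  0.0754]]
button 0.008 [[-0.0435  0.0752]]
button 0.012 [[-0.0409  0.0749]]
btn tri up,left,out -0.039052105831103606 0.07591908584488014 0.017334227258058176
btn scene [[-0.0407  0.0829]]
[0.2384 0.6042 0.2216]
```

View pics/scenez.png

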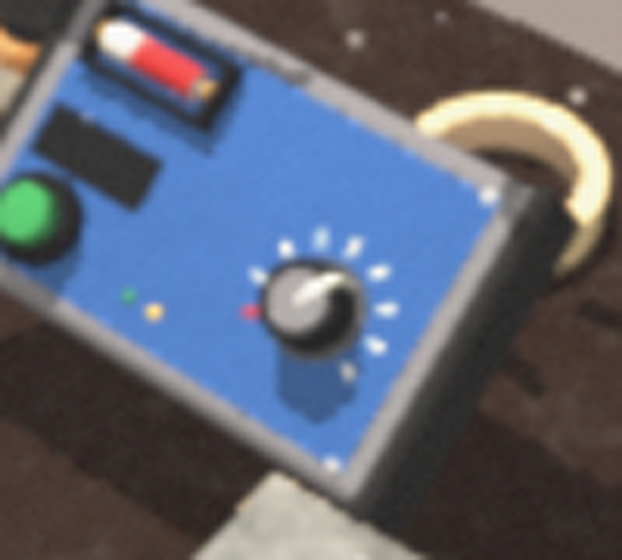

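Ticks come out exactly 30° apart, with ring centre at (up −12.5, left −59.3 mm) and yaw 27.8°. First move: travel parallel to the shelf, staying in front of it, and align the closing line with the charger's width.

```bash
python3 -m jog '[{"dp":[-4,-3.5,0],"twist":-6,"fingers":0.6},{"dp":[-8.5,-7.3,0],"twist":-13,"fingers":0.6},{"dp":[-13,-11.2,0],"twist":-20,"fingers":0.6},{"dp":[-17.5,-15,0],"twist":-27,"fingers":0.6},{"dp":[-22,-19,0],"twist":-34,"fingers":0.6},{"dp":[-26.5,-22.8,0],"twist":-41,"fingers":0.6},{"dp":[-31,-26.7,0],"twist":-47,"fingers":0.6},{"dp":[-34.5,-29.7,0],"twist":-49.3,"fingers":0.6}]' 30
python3 -c "
from h import *
o=env.get_obs();print({k:np.round(o[k],3) for k in('time_s','qpos','tool_pos','tool_rot','force')})
c=cam('wrist');cv2.imwrite('pics/w1.png',c['pixels']);c=cam('scene');cv2.imwrite('pics/s1.png',c['pixels'])"
```

```text
time_s: 1.1
tool_pos: [0.4513, 0.1989, 0.2224]
tool_rot: [-180.0, -0.0, -152.2]
force: [-0.3, 0.9, -0.1]
grip_width: 0.0524
grasp_force: 0.0
{'time_s': np.float64(1.1), 'qpos': array([-38.984,  -1.023,  11.994, 105.226,   0.231,  75.777,  90.706]), 'tool_pos': array([0.451, 0.199, 0.222]), 'tool_rot': array([-1.79988e+02, -2.00000e-03, -1.52245e+02]), 'force': array([-0.316,  0.89 , -0.059])}
```

View pics/w1.png

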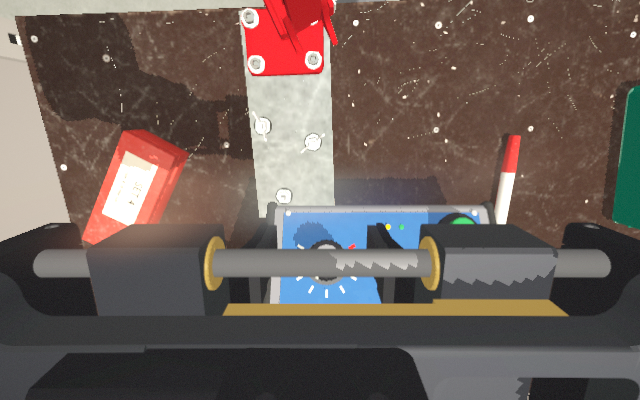

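View pics/s1.png

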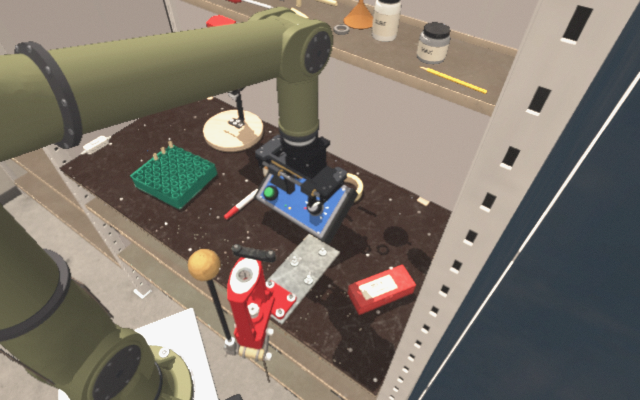

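The wrist view shows the knob between the fingers at about (325,255). The scene view shows the wrist bulge close to the shelf edge, so I'll check that clearance before going forward and down.

```bash
python3 - <<'E'
from h import *
a=np.array([np.cos(Y),np.sin(Y),0])
g=np.indices((400,640)).reshape(2,-1)
P=[]
for n in('top','scene'):
    c=dict(np.load(f'{n}0.npz')); P.append(pts(c,g[1],g[0]))
P=np.vstack(P); l=P@ey
for lo in(-.15,-.05,.05):
    s=P[(l>lo)&(l<lo+.1)&(P[:,2]>.4)&(P[:,2]<.54)&(P@a>.5)]; print('shelf',lo,'front',np.percentile(s@a,[0,.5,2]),'z',np.percentile(s[:,2],[0,1,50]))
Q=[]
for n in('top','scene'):
    c=cam(n); hsv=cv2.cvtColor(c['pixels'],cv2.COLOR_BGR2HSV); Q.append(pts(c,g[1],g[0]))
Q=np.vstack(Q); l=Q@ey
t=env.get_obs()['tool_pos']; 
for z in np.arange(.24,.8,.04):
    s=Q[(abs(l-t@ey)<.1)&(abs(Q[:,2]-z)<.02)&(Q@a<.62)&(Q@a>.2)]
    if len(s)>5: print('arm z',round(z,2),len(s),'fwd rel TCP',np.percentile(s@a,[1,99])-t@a)
E
```

```text
shelf -0.15 front [0.65768572 0.66176271 0.66348787] z [0.47492685 0.47854295 0.49790805]
shelf -0.05 front [0.65452965 0.65752747 0.65941131] z [0.47408761 0.47955416 0.49833074]
shelf 0.05 front [0.65029328 0.65397119 0.65599568] z [0.47407258 0.47987822 0.4979704 ]
arm z 0.24 723 fwd rel TCP [-0.28766417  0.00767091]
arm z 0.28 163 fwd rel TCP [-0.28771196  0.03044267]
arm z 0.32 3979 fwd rel TCP [-0.29026105  0.03674244]
arm z 0.36 500 fwd rel TCP [-0.02818209  0.02016329]
arm z 0.4 879 fwd rel TCP [-0.03963802  0.03304188]
arm z 0.44 694 fwd rel TCP [-0.03948819  0.01600574]
arm z 0.48 728 fwd rel TCP [-0.03794475  0.01276685]
arm z 0.52 833 fwd rel TCP [-0.03801813  0.01176733]
arm z 0.56 623 fwd rel TCP [-0.07362181  0.03116291]
arm z 0.6 3152 fwd rel TCP [-0.21016844  0.04272204]
arm z 0.64 18813 fwd rel TCP [-0.2791686   0.02870551]
arm z 0.68 11126 fwd rel TCP [-0.28957987 -0.1068151 ]
arm z 0.72 422 fwd rel TCP [-0.29212937 -0.26186407]
```

Clearance is fine: about 65 mm to the shelf. Moving forward, then down over the knob.

```bash
python3 -m jog '[{"dp":[-3,0.1,0]},{"dp":[-5.9,0.2,1]},{"dp":[-5.9,0.2,5]},{"dp":[-5.9,0.2,7.5]},{"dp":[-5.9,0.2,8.6]},{"dp":[-5.9,0.2,9.2]},{"dp":[-5.9,0.2,9.6]},{"dp":[-5.9,0.2,9.6]}]' 30
python3 -c "
from h import *
c=cam('wrist');cv2.imwrite('pics/w2.png',c['pixels'][190:330,200:460].repeat(3,0).repeat(3,1))"
```

```text
validation failed for argument at $[0]...
```

View pics/w2.png

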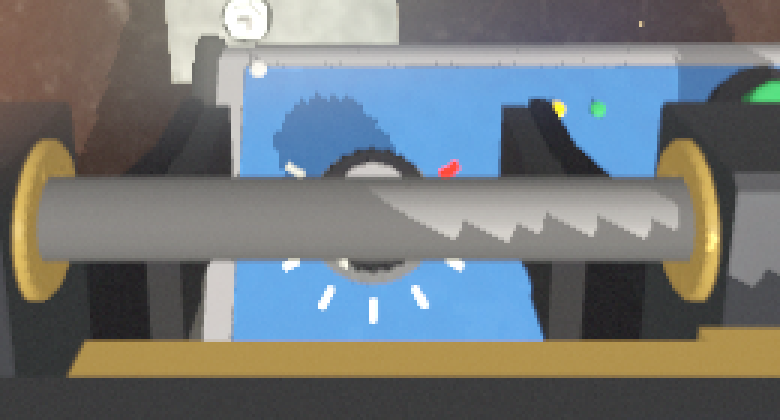

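The call was refused because every row needs all three keys. The picture is therefore still the pre-pose, with the knob seen behind the rod and between the fingers.

```bash
python3 -m jog '[{"dp":[-3,0.1,0],"twist":0,"fingers":0.6},{"dp":[-5.9,0.2,1],"twist":0,"fingers":0.6},{"dp":[-5.9,0.2,5],"twist":0,"fingers":0.6},{"dp":[-5.9,0.2,7.5],"twist":0,"fingers":0.6},{"dp":[-5.9,0.2,8.6],"twist":0,"fingers":0.6},{"dp":[-5.9,0.2,9.2],"twist":0,"fingers":0.6},{"dp":[-5.9,0.2,9.6],"twist":0,"fingers":0.6},{"dp":[-5.9,0.2,9.6],"twist":0,"fingers":0.6}]' 30
python3 -c "
from h import *
c=cam('wrist');cv2.imwrite('pics/w3.png',c['pixels'][160:360,200:460].repeat(3,0).repeat(3,1))
"
```

```text
time_s: 2.35
tool_pos: [0.5021, 0.2313, 0.1272]
tool_rot: [180.0, 0.1, -152.2]
force: [-0.0, 0.5, 0.9]
grip_width: 0.0523
grasp_force: 0.0
```

View pics/w3.png

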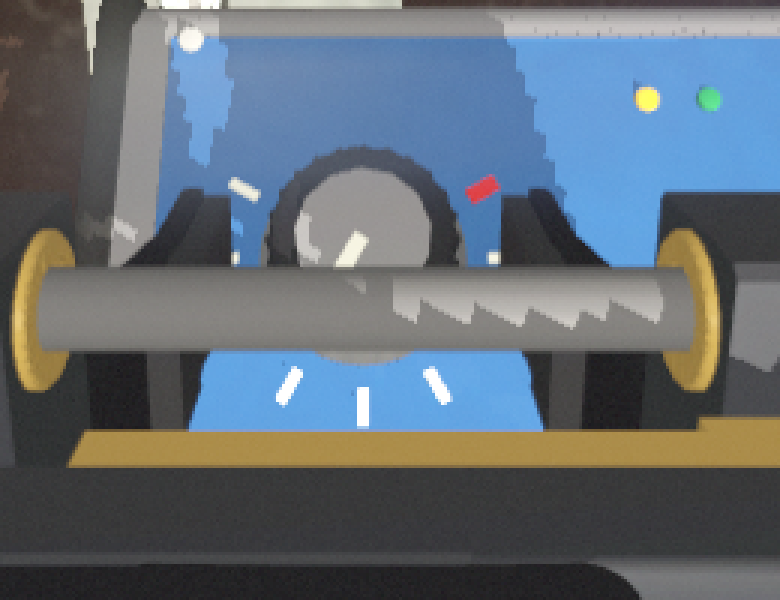

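The knob is centred between the fingers, the index points at tick 5 (crop (290,387)) and the red stop is at (483,189). So it's 5 clicks back. First ratchet stroke: wind to +25°, close, turn to −25°.

```bash
python3 -m jog '[{"dp":[0,0,0],"twist":10,"fingers":0.6},{"dp":[0,0,0],"twist":20,"fingers":0.6},{"dp":[0,0,0],"twist":25,"fingers":0.6},{"dp":[0,0,0],"twist":25,"fingers":0.3},{"dp":[0,0,0],"twist":25,"fingers":0.3},{"dp":[0,0,0],"twist":25,"fingers":0.3}]' 30
python3 -m jog '[{"dp":[0,0,0],"twist":-8,"fingers":0.3},{"dp":[0,0,0],"twist":-17,"fingers":0.3},{"dp":[0,0,0],"twist":-26,"fingers":0.3},{"dp":[0,0,0],"twist":-35,"fingers":0.3},{"dp":[0,0,0],"twist":-43,"fingers":0.3},{"dp":[0,0,0],"twist":-50,"fingers":0.3},{"dp":[0,0,0],"twist":-50,"fingers":0.3}]' 30
cat > look.py <<'E'
from h import *
import sys
c=cam('wrist');cv2.imwrite('pics/%s.png'%sys.argv[1],c['pixels'][160:360,200:460].repeat(3,0).repeat(3,1))
o=env.get_obs();print('torque',np.round(o['wrist_torque'],2),'q7',o['qpos'][6])
E
python3 look.py w4
```

```text
time_s: 3.15
tool_pos: [0.502, 0.231, 0.1268]
tool_rot: [180.0, 0.0, -177.2]
force: [0.5, 0.2, 0.4]
grip_width: 0.0349
grasp_force: 29.1
time_s: 4.03
tool_pos: [0.5022, 0.23, 0.1281]
tool_rot: [-179.9, -0.0, -127.2]
force: [-3.2, -2.4, 7.9]
grip_width: 0.0339
grasp_force: 32.4
torque [-0.94  0.45 -0.3 ] q7 116.9651009953114
```

View pics/w4.png

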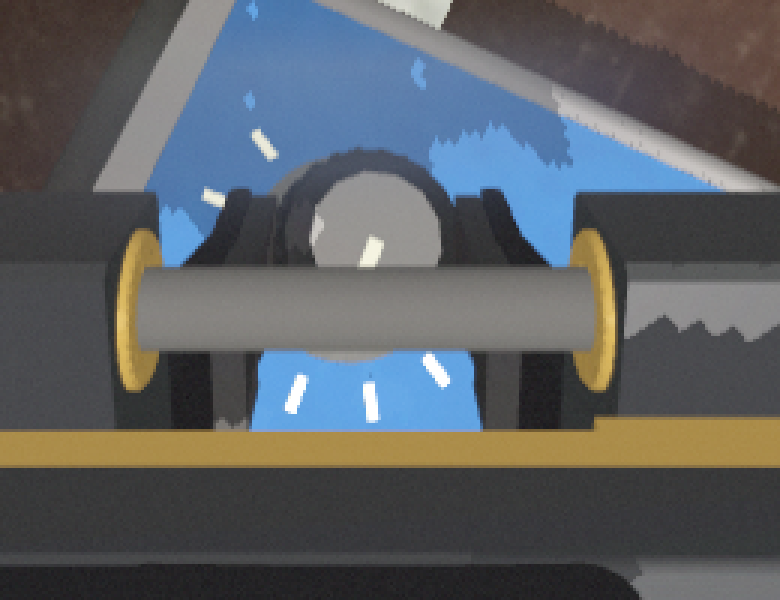

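The index now sits at about tick 4, so each stroke moves roughly one click. From here I'll read the knob angle numerically instead of from pictures.

```bash
cat > dial.py <<'E'
from h import *
def run(names=('wrist','scene')):
    o=env.get_obs(); print('t',round(float(o['time_s']),2),'tcp',np.round(o['tool_pos'],4),'F',np.round(o['force'],1))
    k=np.array([-.0125,-.0593])
    for n in names:
        c=cam(n); np.savez('last_'+n+'.npz',**c)
        hsv=cv2.cvtColor(c['pixels'],cv2.COLOR_BGR2HSV).astype(int)
        v,u=np.indices((400,640)).reshape(2,-1); q=onp(c,u,v,.025)-k; r=np.hypot(*q.T); 
        H=hsv.reshape(-1,3); near=r<.019
        # white index is brighter and a bit yellow; ticks excluded by radius
        b=near&(H[:,2]>205)&(H[:,1]<90)
        w=q[b]
        if len(w)<4: print(n,'few',len(w), 'max V',H[near,2].max()); continue
        m=w.mean(0); e=np.linalg.svd(w-m)[2][0]; e*=np.sign(e@m) or 1
        print(n,len(w),'mean mm',m*1e3,'r',np.hypot(*m)*1e3,'dial by PCA',120-np.degrees(np.arctan2(e[1],e[0])),'by mean',120-np.degrees(np.arctan2(m[1],m[0])))
if __name__=='__main__': np.set_printoptions(precision=1,suppress=True); run(('wrist','scene','top'))
E
python3 - <<'E'
import dial; from h import *
np.set_printoptions(precision=1,suppress=True)
class E0:
    def get_obs(s): return env.get_obs()
    def read_camera(s,n): return {k:(x if x.ndim else float(x)) for k,x in np.load(n+'0.npz').items()}
import h; real=h.env; h.env=E0(); print('initial (expect 150)'); dial.run(('scene','top')); h.env=real; print('now'); dial.run(('wrist','scene','top'))
E
```

```text
initial (expect 150)
t 4.08 tcp [0.5 0.2 0.1] F [-3.4 -2.   8.6]
scene 18 mean mm [ 7.8 -0.5] r 7.824906455186254 dial by PCA 153.1670267854717 by mean 123.61192344360747
top 21 mean mm [ 8.4 -3.2] r 8.946458817798899 dial by PCA 149.25291334583383 by mean 140.89411009168938
now
t 4.08 tcp [0.5 0.2 0.1] F [-3.4 -2.   8.6]
wrist 52 mean mm [4.2 2.8] r 5.0349418432516435 dial by PCA 125.19367793653565 by mean 85.84480812736754
scene few 1 max V 212
top few 0 max V 205
```

The PCA reading matches the initial 150° in both views, and it now reads 125° with the knob held. Next stroke with a firmer grip.

```bash
python3 -m jog '[{"dp":[0,0,0],"twist":0,"fingers":0.6},{"dp":[0,0,0],"twist":10,"fingers":0.6},{"dp":[0,0,0],"twist":20,"fingers":0.6},{"dp":[0,0,0],"twist":30,"fingers":0.6},{"dp":[0,0,0],"twist":40,"fingers":0.6},{"dp":[0,0,0],"twist":50,"fingers":0.6},{"dp":[0,0,0],"twist":50,"fingers":0.3},{"dp":[0,0,0],"twist":50,"fingers":0.3}]' 50
python3 -c "
import dial;dial.run(('wrist',))"
python3 -m jog '[{"dp":[0,0,0],"twist":0,"fingers":0.3},{"dp":[0,0,0],"twist":-10,"fingers":0.3},{"dp":[0,0,0],"twist":-20,"fingers":0.3},{"dp":[0,0,0],"twist":-30,"fingers":0.3},{"dp":[0,0,0],"twist":-40,"fingers":0.3},{"dp":[0,0,0],"twist":-50,"fingers":0.3},{"dp":[0,0,0],"twist":-50,"fingers":0.3}]' 50
python3 -c "
import dial;dial.run(('wrist',))"
```

```text
time_s: 5.22
tool_pos: [0.5018, 0.2311, 0.1265]
tool_rot: [180.0, -0.0, -177.1]
force: [-0.6, 0.0, -0.6]
grip_width: 0.0395
grasp_force: 0.0
t 5.22 tcp [0.5018 0.2311 0.1265] F [-0.6  0.  -0.6]
wrist 186 mean mm [10.89072749 -3.34824148] r 11.393799467887064 dial by PCA 204.67176566093156 by mean 137.08950398263812
time_s: 6.15
tool_pos: [0.5019, 0.2298, 0.1274]
tool_rot: [-180.0, -0.1, -127.2]
force: [-3.3, -3.0, 5.3]
grip_width: 0.0339
grasp_force: 49.5
t 6.15 tcp [0.5019 0.2298 0.1274] F [-3.3 -3.   5.3]
wrist 44 mean mm [3.37349045 4.3804955 ] r 5.528940102280928 dial by PCA 89.11083086464693 by mean 67.60044974676877
```

Now at 89°, so click 3. Continuing with the same stroke.

```bash
python3 -m jog '[{"dp":[0,0,0],"twist":0,"fingers":0.55},{"dp":[0,0,0],"twist":10,"fingers":0.55},{"dp":[0,0,0],"twist":20,"fingers":0.55},{"dp":[0,0,0],"twist":30,"fingers":0.55},{"dp":[0,0,0],"twist":40,"fingers":0.55},{"dp":[0,0,0],"twist":50,"fingers":0.55},{"dp":[0,0,0],"twist":50,"fingers":0.3},{"dp":[0,0,0],"twist":50,"fingers":0.3}]' 50
python3 -m jog '[{"dp":[0,0,0],"twist":0,"fingers":0.3},{"dp":[0,0,0],"twist":-10,"fingers":0.3},{"dp":[0,0,0],"twist":-20,"fingers":0.3},{"dp":[0,0,0],"twist":-30,"fingers":0.3},{"dp":[0,0,0],"twist":-40,"fingers":0.3},{"dp":[0,0,0],"twist":-50,"fingers":0.3},{"dp":[0,0,0],"twist":-50,"fingers":0.3}]' 50
python3 -c "
import dial;dial.run(('wrist',))"
python3 -m jog '[{"dp":[0,0,0],"twist":0,"fingers":0.55},{"dp":[0,0,0],"twist":10,"fingers":0.55},{"dp":[0,0,0],"twist":20,"fingers":0.55},{"dp":[0,0,0],"twist":30,"fingers":0.55},{"dp":[0,0,0],"twist":40,"fingers":0.55},{"dp":[0,0,0],"twist":50,"fingers":0.55},{"dp":[0,0,0],"twist":50,"fingers":0.3},{"dp":[0,0,0],"twist":50,"fingers":0.3}]' 50
python3 -m jog '[{"dp":[0,0,0],"twist":0,"fingers":0.3},{"dp":[0,0,0],"twist":-10,"fingers":0.3},{"dp":[0,0,0],"twist":-20,"fingers":0.3},{"dp":[0,0,0],"twist":-30,"fingers":0.3},{"dp":[0,0,0],"twist":-40,"fingers":0.3},{"dp":[0,0,0],"twist":-50,"fingers":0.3},{"dp":[0,0,0],"twist":-50,"fingers":0.3}]' 50
python3 -c "
import dial;dial.run(('wrist',))"
```

```text
time_s: 7.2
tool_pos: [0.5018, 0.231, 0.1264]
tool_rot: [-180.0, 0.0, -177.0]
force: [0.1, 1.7, -0.6]
grip_width: 0.0349
grasp_force: 39.8
time_s: 8.07
tool_pos: [0.5016, 0.2291, 0.1275]
tool_rot: [-180.0, -0.1, -127.2]
force: [-4.5, -3.1, 8.4]
grip_width: 0.0336
grasp_force: 52.5
t 8.07 tcp [0.5016 0.2291 0.1275] F [-4.5 -3.1  8.4]
wrist 50 mean mm [2.27446305 5.70729031] r 6.143805405709297 dial by PCA 49.70403108113483 by mean 51.72821627222697
time_s: 9.12
tool_pos: [0.5018, 0.231, 0.1265]
tool_rot: [-180.0, 0.0, -177.0]
force: [0.2, 1.6, -2.1]
grip_width: 0.0352
grasp_force: 40.0
time_s: 10.0
tool_pos: [0.5018, 0.2293, 0.1277]
tool_rot: [-180.0, -0.1, -127.2]
force: [-3.8, -3.8, 8.9]
grip_width: 0.0332
grasp_force: 52.0
t 10.0 tcp [0.5018 0.2293 0.1277] F [-3.8 -3.8  8.9]
wrist 115 mean mm [0.61566058 9.70053457] r 9.720051900027686 dial by PCA 25.72975213133617 by mean 33.63150133831547
```

```bash
python3 -m jog '[{"dp":[0,0,0],"twist":0,"fingers":0.55},{"dp":[0,0,0],"twist":10,"fingers":0.55},{"dp":[0,0,0],"twist":20,"fingers":0.55},{"dp":[0,0,0],"twist":30,"fingers":0.55},{"dp":[0,0,0],"twist":40,"fingers":0.55},{"dp":[0,0,0],"twist":50,"fingers":0.55},{"dp":[0,0,0],"twist":50,"fingers":0.3},{"dp":[0,0,0],"twist":50,"fingers":0.3}]' 50
python3 -m jog '[{"dp":[0,0,0],"twist":0,"fingers":0.3},{"dp":[0,0,0],"twist":-10,"fingers":0.3},{"dp":[0,0,0],"twist":-20,"fingers":0.3},{"dp":[0,0,0],"twist":-30,"fingers":0.3},{"dp":[0,0,0],"twist":-40,"fingers":0.3},{"dp":[0,0,0],"twist":-50,"fingers":0.3},{"dp":[0,0,0],"twist":-50,"fingers":0.3}]' 50
python3 -c "
import dial;dial.run(('wrist','top','scene'));print(dial.env.get_obs()['wrist_torque'])"
python3 -m jog '[{"dp":[0,0,0],"twist":0,"fingers":0.55},{"dp":[0,0,0],"twist":0,"fingers":0.55},{"dp":[0,0,0],"twist":0,"fingers":0.55}]' 50
python3 -c "
import dial;dial.run(('wrist','top','scene'))"
```

```text
time_s: 11.05
tool_pos: [0.5018, 0.231, 0.1265]
tool_rot: [-180.0, 0.0, -177.0]
force: [0.4, 1.1, -0.9]
grip_width: 0.0352
grasp_force: 39.1
time_s: 11.92
tool_pos: [0.5023, 0.2302, 0.1274]
tool_rot: [-179.9, 0.0, -127.3]
force: [-1.5, -2.1, 6.1]
grip_width: 0.0337
grasp_force: 51.2
t 11.93 tcp [0.5023 0.2302 0.1274] F [-1.5 -2.1  6.1]
wrist 134 mean mm [-2.90960766  9.52138559] r 9.956033366232313 dial by PCA 0.19273204526410836 by mean 13.007550930767195
top few 1 max V 206
scene few 0 max V 198
[-0.78812179  0.13151709 -0.28803435]
time_s: 12.45
tool_pos: [0.5015, 0.2314, 0.1262]
tool_rot: [180.0, -0.0, -127.2]
force: [0.3, -0.4, 0.1]
grip_width: 0.0472
grasp_force: 0.0
t 12.45 tcp [0.5015 0.2314 0.1262] F [ 0.3 -0.4  0.1]
wrist 150 mean mm [-3.23932417 10.04289596] r 10.552392161438247 dial by PCA 0.8194816760045427 by mean 12.12295537939022
top few 1 max V 206
scene few 0 max V 199
```

The knob is against the stop and released, reading about 0.8°. Now clockwise: grip here and turn +50°.

```bash
python3 -m jog '[{"dp":[0,0,0],"twist":0,"fingers":0.3},{"dp":[0,0,0],"twist":0,"fingers":0.3},{"dp":[0,0,0],"twist":10,"fingers":0.3},{"dp":[0,0,0],"twist":20,"fingers":0.3},{"dp":[0,0,0],"twist":30,"fingers":0.3},{"dp":[0,0,0],"twist":40,"fingers":0.3},{"dp":[0,0,0],"twist":50,"fingers":0.3},{"dp":[0,0,0],"twist":50,"fingers":0.3}]' 50
python3 -m jog '[{"dp":[0,0,0],"twist":0,"fingers":0.55},{"dp":[0,0,0],"twist":0,"fingers":0.55},{"dp":[0,0,0],"twist":-10,"fingers":0.55},{"dp":[0,0,0],"twist":-20,"fingers":0.55},{"dp":[0,0,0],"twist":-30,"fingers":0.55},{"dp":[0,0,0],"twist":-40,"fingers":0.55},{"dp":[0,0,0],"twist":-50,"fingers":0.55},{"dp":[0,0,0],"twist":-50,"fingers":0.3}]' 50
python3 -c "
import dial;dial.run(('wrist',))"
```

```text
time_s: 13.6
tool_pos: [0.5004, 0.2313, 0.128]
tool_rot: [180.0, -0.2, -177.2]
force: [-7.2, -3.2, 11.4]
grip_width: 0.0329
grasp_force: 53.4
time_s: 14.6
tool_pos: [0.5018, 0.231, 0.1263]
tool_rot: [180.0, -0.0, -127.4]
force: [0.4, 0.9, -0.4]
grip_width: 0.0434
grasp_force: 0.0
t 14.6 tcp [0.5018 0.231  0.1263] F [ 0.4  0.9 -0.4]
wrist 126 mean mm [ 0.77763052 10.10582189] r 10.135696590509 dial by PCA 27.568258670547948 by mean 34.40016853109324
```

At click 1. Two more strokes, reading after each.

```bash
python3 -m jog '[{"dp":[0,0,0],"twist":0,"fingers":0.3},{"dp":[0,0,0],"twist":0,"fingers":0.3},{"dp":[0,0,0],"twist":10,"fingers":0.3},{"dp":[0,0,0],"twist":20,"fingers":0.3},{"dp":[0,0,0],"twist":30,"fingers":0.3},{"dp":[0,0,0],"twist":40,"fingers":0.3},{"dp":[0,0,0],"twist":50,"fingers":0.3},{"dp":[0,0,0],"twist":50,"fingers":0.3}]' 50
python3 -m jog '[{"dp":[0,0,0],"twist":0,"fingers":0.55},{"dp":[0,0,0],"twist":0,"fingers":0.55},{"dp":[0,0,0],"twist":-10,"fingers":0.55},{"dp":[0,0,0],"twist":-20,"fingers":0.55},{"dp":[0,0,0],"twist":-30,"fingers":0.55},{"dp":[0,0,0],"twist":-40,"fingers":0.55},{"dp":[0,0,0],"twist":-50,"fingers":0.55},{"dp":[0,0,0],"twist":-50,"fingers":0.55}]' 50
python3 -c "
import dial;dial.run(('wrist',))"
python3 -m jog '[{"dp":[0,0,0],"twist":0,"fingers":0.3},{"dp":[0,0,0],"twist":0,"fingers":0.3},{"dp":[0,0,0],"twist":10,"fingers":0.3},{"dp":[0,0,0],"twist":20,"fingers":0.3},{"dp":[0,0,0],"twist":30,"fingers":0.3},{"dp":[0,0,0],"twist":40,"fingers":0.3},{"dp":[0,0,0],"twist":50,"fingers":0.3},{"dp":[0,0,0],"twist":50,"fingers":0.3}]' 50
python3 -m jog '[{"dp":[0,0,0],"twist":0,"fingers":0.55},{"dp":[0,0,0],"twist":0,"fingers":0.55},{"dp":[0,0,0],"twist":-10,"fingers":0.55},{"dp":[0,0,0],"twist":-20,"fingers":0.55},{"dp":[0,0,0],"twist":-30,"fingers":0.55},{"dp":[0,0,0],"twist":-40,"fingers":0.55},{"dp":[0,0,0],"twist":-50,"fingers":0.55},{"dp":[0,0,0],"twist":-50,"fingers":0.55}]' 50
python3 -c "
import dial;dial.run(('wrist',))"
```

```text
time_s: 15.65
tool_pos: [0.5005, 0.2313, 0.128]
tool_rot: [180.0, -0.1, -177.3]
force: [-5.9, -3.3, 9.8]
grip_width: 0.0328
grasp_force: 52.0
time_s: 16.65
tool_pos: [0.5016, 0.2312, 0.1263]
tool_rot: [180.0, -0.0, -127.3]
force: [-0.3, -0.4, 0.4]
grip_width: 0.0478
grasp_force: 0.0
t 16.65 tcp [0.5016 0.2312 0.1263] F [-0.3 -0.4  0.4]
wrist 62 mean mm [2.64234625 6.15989515] r 6.702708558397398 dial by PCA 55.40332612469916 by mean 53.21737805633566
time_s: 17.7
tool_pos: [0.5007, 0.2311, 0.128]
tool_rot: [180.0, -0.1, -177.3]
force: [-6.6, -3.1, 10.5]
grip_width: 0.0331
grasp_force: 50.2
time_s: 18.7
tool_pos: [0.5017, 0.231, 0.1263]
tool_rot: [180.0, -0.0, -127.4]
force: [0.1, -0.8, 0.7]
grip_width: 0.0477
grasp_force: 0.0
t 18.7 tcp [0.5017 0.231  0.1263] F [ 0.1 -0.8  0.7]
wrist 48 mean mm [3.43656294 4.29373872] r 5.499650627470727 dial by PCA 87.30299542120322 by mean 68.67259641465827
```

Click 3 (87°). One last stroke, then release, straighten and lift straight up.

```bash
python3 -m jog '[{"dp":[0,0,0],"twist":0,"fingers":0.3},{"dp":[0,0,0],"twist":0,"fingers":0.3},{"dp":[0,0,0],"twist":10,"fingers":0.3},{"dp":[0,0,0],"twist":20,"fingers":0.3},{"dp":[0,0,0],"twist":30,"fingers":0.3},{"dp":[0,0,0],"twist":40,"fingers":0.3},{"dp":[0,0,0],"twist":50,"fingers":0.3},{"dp":[0,0,0],"twist":50,"fingers":0.3}]' 50
python3 -m jog '[{"dp":[0,0,0],"twist":0,"fingers":0.6},{"dp":[0,0,0],"twist":0,"fingers":0.6},{"dp":[0,0,0],"twist":-8,"fingers":0.6},{"dp":[0,0,0],"twist":-17,"fingers":0.6},{"dp":[0,0,0],"twist":-25,"fingers":0.6},{"dp":[0,0,-2],"twist":-25,"fingers":0.6},{"dp":[0,0,-6],"twist":-25,"fingers":0.6},{"dp":[0,0,-8],"twist":-25,"fingers":0.6}]' 50
python3 -m jog '[{"dp":[3,3,0],"twist":0,"fingers":0.3},{"dp":[6,7,0],"twist":0,"fingers":0},{"dp":[6,11,0],"twist":0,"fingers":0},{"dp":[6,13.5,0],"twist":0,"fingers":0},{"dp":[6,13.5,0],"twist":0,"fingers":0},{"dp":[6,13.5,0],"twist":0,"fingers":0}]' 20
python3 -c "
import dial;dial.run(('wrist','top','scene'));print(dial.env.get_obs()['tool_pos'])"
```

```text
time_s: 19.75
tool_pos: [0.5005, 0.2313, 0.1279]
tool_rot: [180.0, -0.1, -177.3]
force: [-6.3, -4.0, 9.7]
grip_width: 0.0334
grasp_force: 53.1
time_s: 20.75
tool_pos: [0.5027, 0.2315, 0.2085]
tool_rot: [180.0, 0.2, -152.3]
force: [-1.2, 0.2, -0.8]
grip_width: 0.0524
grasp_force: 0.0
time_s: 21.5
tool_pos: [0.3865, 0.3215, 0.2063]
tool_rot: [-180.0, -0.0, -152.3]
force: [0.4, 0.8, -0.5]
grip_width: 0.0028
grasp_force: 0.0
t 21.5 tcp [0.3865 0.3215 0.2063] F [ 0.4  0.8 -0.5]
wrist 99 mean mm [13.33775305  1.07607306] r 13.381090753651748 dial by PCA 193.04054541067566 by mean 115.38743942419538
top 20 mean mm [9.4075521  0.50168462] r 9.420919491710027 dial by PCA 121.39337013474801 by mean 116.94743017699828
scene 19 mean mm [7.56958777 3.86879123] r 8.500953153013524 dial by PCA 118.6548185693553 by mean 92.92857505287054
[0.38664497 0.3213621  0.20647556]
```

Both fixed cameras confirm click 4 (121° and 119°), released. Now approaching the button with closed fingers, so their uphill edge comes down on the cap centre.

```bash
python3 -m jog '[{"dp":[-1,-0.1,3],"twist":0,"fingers":0},{"dp":[-1.9,-0.2,6],"twist":0,"fingers":0},{"dp":[-1.9,-0.2,8.2],"twist":0,"fingers":0},{"dp":[-1.9,-0.2,8.2],"twist":0,"fingers":0}]'
python3 -m jog '[{"dp":[-0.4,0,0.55],"twist":0,"fingers":0},{"dp":[-0.7,0,1],"twist":0,"fingers":0},{"dp":[-0.7,0,1],"twist":0,"fingers":0}]'
python3 -m jog '[{"dp":[-0.17,0,0.25],"twist":0,"fingers":0},{"dp":[-0.17,0,0.25],"twist":0,"fingers":0}]'
python3 -m jog '[{"dp":[-0.17,0,0.25],"twist":0,"fingers":0},{"dp":[-0.17,0,0.25],"twist":0,"fingers":0}]'
```

```text
time_s: 22.15
tool_pos: [0.403, 0.3278, 0.1228]
tool_rot: [-179.9, -0.2, -152.3]
force: [-0.2, -0.1, -0.6]
grip_width: 0.0002
grasp_force: 0.0
time_s: 22.52
tool_pos: [0.4104, 0.3332, 0.1152]
tool_rot: [180.0, 0.1, -152.2]
force: [1.0, -0.3, 2.2]
grip_width: 0.0005
grasp_force: 0.8
time_s: 22.78
tool_pos: [0.4118, 0.334, 0.1127]
tool_rot: [180.0, 0.1, -152.2]
force: [0.6, -0.6, 4.6]
grip_width: 0.0006
grasp_force: 1.6
time_s: 23.02
tool_pos: [0.4134, 0.3348, 0.1102]
tool_rot: [180.0, 0.1, -152.2]
force: [0.9, -0.7, 4.7]
grip_width: 0.0008
grasp_force: 2.4
```

```bash
python3 -m jog '[{"dp":[-0.1,0,0.15],"twist":0,"fingers":0},{"dp":[-0.1,0,0.15],"twist":0,"fingers":0}]'
python3 -m jog '[{"dp":[-0.1,0,0.15],"twist":0,"fingers":0},{"dp":[-0.1,0,0.15],"twist":0,"fingers":0}]'

```

```text
time_s: 23.28
tool_pos: [0.4136, 0.335, 0.1098]
tool_rot: [180.0, 0.0, -152.2]
force: [-3.5, -3.2, 14.0]
grip_width: 0.0007
grasp_force: 7.0
time_s: 23.52
tool_pos: [0.4139, 0.3352, 0.1095]
tool_rot: [180.0, -0.1, -152.2]
force: [-7.7, -6.2, 23.4]
grip_width: 0.0003
grasp_force: 12.0
```

The spring ramp ended in a hard stop, so the button is fully in. Now letting go by backing out along the panel normal, then away.

```bash
python3 -m jog '[{"dp":[0.7,0,-1],"twist":0,"fingers":0},{"dp":[1.75,0,-2.5],"twist":0,"fingers":0},{"dp":[3,0,-6],"twist":0,"fingers":0},{"dp":[4,0,-10],"twist":0,"fingers":0},{"dp":[5,5,-11],"twist":0,"fingers":0},{"dp":[5,10,-11],"twist":0,"fingers":0},{"dp":[5,14,-11],"twist":0,"fingers":0},{"dp":[5,14,-11],"twist":0,"fingers":0}]'
python3 - <<'E'
import dial; from h import *
np.set_printoptions(precision=4,suppress=True)
dial.run(('top','scene'))
for n in('top','scene'):
    r=[]
    for f in(n+'0.npz','last_'+n+'.npz'):
        c=dict(np.load(f)); hsv=cv2.cvtColor(c['pixels'],cv2.COLOR_BGR2HSV); m=cv2.inRange(hsv,(45,120,30),(85,255,255))
        k,l,s,ce=cv2.connectedComponentsWithStats(m); i=1+np.argmin(np.hypot(*(ce[1:]-dict(scene=(268.4,191.7),top=(292.8,242.7))[n]).T)+1e4*(s[1:,4]<30)); r.append((ce[i],s[i,4]))
    print(n,'button before/after',r)
c=cam('top'); cv2.imwrite('pics/end.png',c['pixels'])
E
```

```text
time_s: 24.52
tool_pos: [0.3016, 0.4384, 0.2162]
tool_rot: [180.0, -0.1, -151.9]
force: [0.3, -0.6, -0.5]
grip_width: 0.0004
grasp_force: 0.0
t 24.52 tcp [0.3016 0.4384 0.2162] F [ 0.3 -0.6 -0.5]
top 19 mean mm [9.4964 0.6588] r 9.519246283262357 dial by PCA 122.09358090187146 by mean 116.03169529628856
scene 19 mean mm [7.5696 3.8688] r 8.500953153013524 dial by PCA 118.6548185693553 by mean 92.92857505287054
top button before/after [(array([292.8247, 242.7113]), np.int32(97)), (array([292.8235, 242.7745]), np.int32(102))]
scene button before/after [(array([268.4384, 191.7397]), np.int32(73)), (array([268.4521, 191.8356]), np.int32(73))]
```

View pics/end.png

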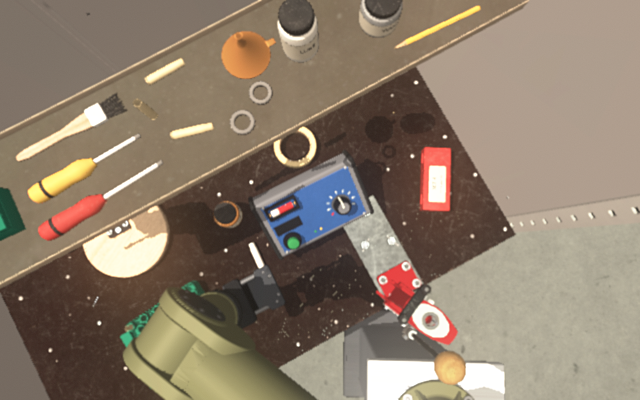

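In the end view the knob index is on tick 4 at (343,204) and the button is out at (293,243). The jar (228,213), box (436,180), tape (295,147) and pen end (257,250) are where they began, and the arm is clear.

```bash
python3 -c "
from cell import env
print(env.sign_off())"
```

```text
the job is handed in; nothing more can be done
None
```

I turned the knob back to its end stop, then clockwise to the fourth click (cameras read about 120°), pressed the start button fully in and let it go, left the jar, die box, tape and pen where they began as seen from above, and handed the job in at about 25 s; no verdict came back.

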